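# Gauge and weigh a lot of brass beads

## Robot

A 6-joint arm with a two-finger parallel gripper is mounted at the origin on the work surface. World frame = base frame: x ahead of the robot, y to its left, z up, the work surface at z = 0. Lengths are in mm, angles in rad, forces in N, time in s.
With the tool pointing down it reaches from about 300 to 875 mm from the base axis. Payload 6.4 kg.
Tool frame: the origin (TCP) lies midway between the tips of the shut fingers; the grasp point (between the pads) lies 19 mm behind it; z points along the fingers, y is the line along which they close (so a half turn about z gives the same grasp; the last joint's range is limited). The gripper opens to 88 mm and grips with 3 to 60 N. Pads are 18 mm wide; open, the fingers measure 123 mm over their backs; the gripper's body (75 mm by 187 mm) begins 45 mm behind the grasp point.
Start: joints at [-1.384, 0.181, 1.607, -0, 1.354, -0.206], TCP at [220.113, -531.217, 238.714] pointing down, gripper open.
Joint ranges: [-2.99, 2.99], [-0.89, 2.07], [0.3, 2.58], [-1.14, 4.28], [0, 2.63], [-3.12, 3.12]. Speed limits (rad/s): [2.57, 2.57, 3.01, 3.14, 3.14, 3.14].

## Interface

Orientations are given as [roll, pitch, yaw] about the fixed x, y, z axes, in that order (R = Rz(yaw) Ry(pitch) Rx(roll)).
In Python, from plant import read_state, camera, camera_params, finish_job gives the robot as it stands.
- The arm moves only by the tool servo_tool, never from a script. Its argument "plan" is one flat list of numbers, 4 for each row, row after row: the shift along the tool's x, y, z in units of 0.4 m (1.0 is 0.4 m), then the turn about the tool's z in units of pi rad (1.0 is pi rad). In form: [tx, ty, tz, yaw, tx, ty, tz, yaw, ...]. A call has 1 to 12 rows; each row is the pose to reach, as a shift and turn from the pose commanded when the call began, along the tool's axes at that moment, turning the shorter way round; what a row does not reach only later rows make up. A row lasts 1/10 s, in which the tool goes at most 50 mm and 8.59 degrees, less where a joint would pass 70% of its speed; a pose out of reach is approached as far as the arm can. A call with a number of a shift or a turn outside -1 to 1 is refused whole. A call with a gripper value outside its range is refused whole. "gripper" is the opening, from -1 (shut) to 1 (fully open), so that 0 is half open, set as the call begins (left out, the last holds). The fingers move at their own pace and stop on an object; the grip force is fixed at half the most. Time passes only in rows, so rows that repeat a pose let the fingers close. It gives the time, the measured TCP pose, the force, the opening and the grip force at its end, in the units of the state.
- read_state(): the state, without advancing time (a new reading comes with each control period).
- camera(name): name is "scene" or "top" or "wrist"; returns the picture (420x560x3 uint8, red, green, blue); there is no depth.
- camera_params(name): a dict with "fx", "fy", "cx", "cy" (pixels), "R" (3x3) and "t" (3): a world point X has camera coordinates R X + t; the wrist camera has in their place "tool_from_camera" (4x4, takes a point from camera to tool coordinates, whose origin is the TCP and whose axes are the flange's). Camera axes: x right, y down, z forward; pixel columns grow to the right and rows downward; lengths in mm; the calibration is good to about 2 mm. The wrist camera is an equidistant fisheye: a pixel r from the principal point sees the ray r / f radians off the axis. A picture is of the moment at which its call begins: read the wrist's pose just before it. camera_params takes no time and is no camera call.
- finish_job(): hands the job in; it is judged then, once.
The state is a dict: "t": time; "joint_positions": joint angles; "joint_velocities": joint speeds; "joint_torque": joint torques, N m; "tool_pos": TCP position; "eef_rot": TCP orientation; "ft_force": force on the tool from outside, world axes, zero at the start; "moment": the same for the moment, N m; "finger_gap": opening from 0.0 (shut) to 1.0 (fully open); "grip_force": force on a finger pad.
Only numpy, scipy, OpenCV 4.12 (cv2) and the standard library are available. Lean on these libraries where they do the work, as an engineer would, in place of code of your own. Each camera call takes 0.05 s, during which the arm holds its last target. There are 200 camera calls.

## Task

Sort the brass beads with the gauge on the balance: every bead that drops through the gauge hole belongs in the clear gauge box, every bead too big for the hole goes in the empty light wooden tray. Then weigh the good beads by standing weights on the balance's open pan until the pointer comes to rest in the green band, the beam level within 3 degrees. Weights you do not need stay in, or go back to, their own wooden tray; leave the glue bottle, mug and screwdriver where they are.

Things in the scene. Friction and masses are not known exactly. Their poses are not given: they have to be found in the camera images.
- balance: Fixed two-pan balance, pans 120 mm either side of its middle: the clear gauge box on its +y side, the open weight pan on its -y side. A white dial plate in the middle (its top 140 mm above the table) carries the green band. Origin: on the table under its middle; y points along the beam from the weight pan to the gauge box.
- beam (a joint): Tilt of the balance beam, rad. 0 is level; positive: weight pan down and gauge box up; negative: gauge box down. Stops at -0.14 and 0.14. The two sides balance when both are empty. A surplus of 50 g on one side tilts it about 0.084 rad (in proportion, up to the stops); it settles in about a second. Each pan rises or sinks up to 17 mm and stays horizontal. The red pointer is in the green band within 0.052 rad (3 degrees) of level.
- gauge_mouth (a point): Centre of the round gauge hole, 34 mm across, its edge slightly chamfered,, at the upper face of the aluminium plate (6 mm thick) that covers the gauge box. The box is 84 mm square outside; this point rises and sinks with it (163 mm above the table at level). Right-size beads held upright over the hole drop through it into the box; oversize beads stay on top. x, y axes along the box's sides (as the balance's), z up.
- gauge_floor (a point): Centre of the inner floor of the gauge box, 84 mm below the gauge mouth's point; the inside is 78 mm square and 78 mm high, with a low roof-shaped ridge (13 mm high) across the floor so that fallen beads lie to its sides.
- pan_floor (a point): Centre of the floor of the weight pan (79 mm above the table at level): steel tray 130 mm along its x, 90 mm along its y, rim 6 mm high; rises and sinks with the beam.
- weight_tray: Fixed wooden tray for the weights, 210 mm along its x, 75 mm along its y, rim 12 mm high, walls and floor 5 mm thick. The four weights stand in it in a row along x, in any order, 45 mm apart. Origin: centre of its underside.
- reject_tray: Fixed light wooden tray for the oversize beads, empty at the start, 100 mm along its x, 180 mm along its y, rim 14 mm high, walls and floor 5 mm thick. Origin: centre of its underside.
- bead1: Round brass bead like a short thick disc, 24 mm high, with a copper band round its waist and a dark drilled centre; stands upright on the felt at the start. It is one of two kinds made in the same finish: right size, 29 mm across (about 100 g, any from 85 to 112 g), or oversize, 38 mm across (about 170 g). Which kind this one is must be found out. May be absent. Origin: centre of its underside, z along its axis.
- bead2: Round brass bead like a short thick disc, 24 mm high, with a copper band round its waist and a dark drilled centre; stands upright on the felt at the start. It is one of two kinds made in the same finish: right size, 29 mm across (about 100 g, any from 85 to 112 g), or oversize, 38 mm across (about 170 g). Which kind this one is must be found out. May be absent. Origin: centre of its underside, z along its axis.
- bead3: Round brass bead like a short thick disc, 24 mm high, with a copper band round its waist and a dark drilled centre; stands upright on the felt at the start. It is one of two kinds made in the same finish: right size, 29 mm across (about 100 g, any from 85 to 112 g), or oversize, 38 mm across (about 170 g). Which kind this one is must be found out. May be absent. Origin: centre of its underside, z along its axis.
- bead4: Round brass bead like a short thick disc, 24 mm high, with a copper band round its waist and a dark drilled centre; stands upright on the felt at the start. It is one of two kinds made in the same finish: right size, 29 mm across (about 100 g, any from 85 to 112 g), or oversize, 38 mm across (about 170 g). Which kind this one is must be found out. May be absent. Origin: centre of its underside, z along its axis.
- bead5: Round brass bead like a short thick disc, 24 mm high, with a copper band round its waist and a dark drilled centre; stands upright on the felt at the start. It is one of two kinds made in the same finish: right size, 29 mm across (about 100 g, any from 85 to 112 g), or oversize, 38 mm across (about 170 g). Which kind this one is must be found out. May be absent. Origin: centre of its underside, z along its axis.
- weight200: Steel 200 g balance weight: a cylinder 33 mm across and 25 mm high with a round grip knob, 12 mm across and 18 mm tall, on its top (43 mm in all); stands upright. Origin: centre of its underside, z up.
- weight100: Steel 100 g balance weight: a cylinder 27 mm across and 17 mm high with a round grip knob, 12 mm across and 18 mm tall, on its top (35 mm in all); stands upright. Origin: centre of its underside, z up.
- weight50a: Steel 50 g balance weight: a cylinder 20 mm across and 12 mm high with a round grip knob, 12 mm across and 18 mm tall, on its top (30 mm in all); stands upright. Origin: centre of its underside, z up.
- weight50b: Steel 50 g balance weight: a cylinder 20 mm across and 12 mm high with a round grip knob, 12 mm across and 18 mm tall, on its top (30 mm in all); stands upright. Origin: centre of its underside, z up.
- glue: Glue bottle with a red cap, 38 mm across, 100 mm tall, standing. Not part of the job. Origin: centre of its underside.
- mug: Blue mug, 76 mm across, 85 mm tall, standing. Not part of the job. Origin: centre of its underside.
- screwdriver: Screwdriver lying on the table. Not part of the job. Origin: under its middle; x along it.

How it is judged (in metres and radians):
At the end, for the whole second after the job is handed in: All right-size beads lie inside the gauge box under its plate, all oversize beads in the reject tray, every weight in the weight pan or in the weight tray, and the beam is at rest within 0.052 rad of level (x of bead1 in the frame of gauge_floor between -0.04 and 0.04 m and y of bead1 in the frame of gauge_floor between -0.04 and 0.04 m and z of bead1 in the frame of gauge_floor between -0.005 and 0.075 m and x of bead2 in the frame of gauge_floor between -0.04 and 0.04 m and y of bead2 in the frame of gauge_floor between -0.04 and 0.04 m and z of bead2 in the frame of gauge_floor between -0.005 and 0.075 m and x of bead4 in the frame of gauge_floor between -0.04 and 0.04 m and y of bead4 in the frame of gauge_floor between -0.04 and 0.04 m and z of bead4 in the frame of gauge_floor between -0.005 and 0.075 m and x of bead3 in the frame of reject_tray between -0.048 and 0.048 m and y of bead3 in the frame of reject_tray between -0.088 and 0.088 m and z of bead3 in the frame of reject_tray between 0 and 0.04 m and x of bead5 in the frame of reject_tray between -0.048 and 0.048 m and y of bead5 in the frame of reject_tray between -0.088 and 0.088 m and z of bead5 in the frame of reject_tray between 0 and 0.04 m and ((x of weight200 in the frame of pan_floor between -0.066 and 0.066 m and y of weight200 in the frame of pan_floor between -0.046 and 0.046 m and z of weight200 in the frame of pan_floor between -0.005 and 0.03 m) or (x of weight200 in the frame of weight_tray between -0.104 and 0.104 m and y of weight200 in the frame of weight_tray between -0.038 and 0.038 m and z of weight200 in the frame of weight_tray between 0 and 0.03 m)) and ((x of weight100 in the frame of pan_floor between -0.066 and 0.066 m and y of weight100 in the frame of pan_floor between -0.046 and 0.046 m and z of weight100 in the frame of pan_floor between -0.005 and 0.03 m) or (x of weight100 in the frame of weight_tray between -0.104 and 0.104 m and y of weight100 in the frame of weight_tray between -0.038 and 0.038 m and z of weight100 in the frame of weight_tray between 0 and 0.03 m)) and ((x of weight50a in the frame of pan_floor between -0.066 and 0.066 m and y of weight50a in the frame of pan_floor between -0.046 and 0.046 m and z of weight50a in the frame of pan_floor between -0.005 and 0.03 m) or (x of weight50a in the frame of weight_tray between -0.104 and 0.104 m and y of weight50a in the frame of weight_tray between -0.038 and 0.038 m and z of weight50a in the frame of weight_tray between 0 and 0.03 m)) and ((x of weight50b in the frame of pan_floor between -0.066 and 0.066 m and y of weight50b in the frame of pan_floor between -0.046 and 0.046 m and z of weight50b in the frame of pan_floor between -0.005 and 0.03 m) or (x of weight50b in the frame of weight_tray between -0.104 and 0.104 m and y of weight50b in the frame of weight_tray between -0.038 and 0.038 m and z of weight50b in the frame of weight_tray between 0 and 0.03 m)) and value of joint beam between -0.052 and 0.052 rad and velocity of joint beam between -0.05 and 0.05 rad/s); the robot touches nothing.
It fails at once if the glue was moved more than 3 cm (distance of glue from where it was at the start of the episode above 0.03 m).
It fails at once if the mug was moved more than 3 cm (distance of mug from where it was at the start of the episode above 0.03 m).
It fails at once if the screwdriver was moved more than 3 cm (distance of screwdriver from where it was at the start of the episode above 0.03 m).
Of bead1, bead2, bead3, bead4, bead5 only 3 to 5 are there at a start; the rules pass over those that are not, and their reading is None.
At some moment in a run one of bead1, bead2, bead3, bead4, bead5 may be knocked a few centimetres aside while the robot is not near it.
It also fails if it takes over 210 s, if anything falls off the work surface, if the arm or the gripper's body presses on something with over 40 N, if the wrist force passes 120 N, or if a joint passes its speed limit or range.

## Working session

There is one attempt and no reset: what is moved stays moved. The work goes in short steps, Python scripts to look and compute and a tool call to move; the robot and the scene stay as the last step left them, time stands still between calls to the robot, and variables do not carry over. Pictures are saved under pics/ and viewed, at most 14 in all, crops included, and the job is handed in when it is done.

Besides the shell and the picture viewer there is one more tool, called after "Call:" in YAML: its name, and indented under it one key for each argument. servo_tool: Moves the arm, as the interface text tells. Its arguments: {"type":"object","properties":{"plan":{"type":"array"},"gripper":{"type":"number"}},"required":["plan"]}

```bash
mkdir -p pics; ls
python3 - <<'E'
from plant import *
import cv2
s=read_state();print(s)
for n in("top","scene"):
    p=camera_params(n);print(n,{k:(v if not hasattr(v,'tolist') else v.tolist()) for k,v in p.items()})
    cv2.imwrite(f'pics/{n}0.png',camera(n)[:,:,::-1])
p=camera_params("wrist");print(p)
E
```

```text
pics
{'t': 0.0, 'joint_positions': array([-1.38427789e+00,  1.81503666e-01,  1.60799014e+00, -2.10660415e-05,
        1.35380758e+00, -2.06287299e-01]), 'joint_velocities': array([ 1.00425270e-03, -7.62044619e-04,  9.00844557e-04, -1.04266680e-03,
       -1.32190914e-04,  3.55109823e-05]), 'joint_torque': array([ 1.30408345e-03, -4.33865762e+01, -3.41846895e+01,  7.03119719e-02,
        3.85660864e-02, -1.21193561e-04]), 'tool_pos': array([ 220.01574039, -530.66634367,  237.83979507]), 'eef_rot': array([-3.13991594e+00, -3.29866182e-04,  3.92810007e-01]), 'ft_force': array([-0.6315916 , -0.43355126, -0.49529506]), 'moment': array([-0.08229017,  0.02175538,  0.0071492 ]), 'grip_force': 0.0, 'finger_gap': 0.9999166296514254}
top {'fx': 450.1818842232988, 'fy': 450.1818842232988, 'cx': 281.7239777074232, 'cy': 212.69575681972145, 'R': [[0.014748182048136414, -0.9998695673109967, 0.006583273622983226], [-0.9928502198334229, -0.015423984228444309, -0.11836613403860448], [0.11845223553398737, -0.004790519370667052, -0.992948195436781]], 't': [22.55230575751242, 606.9214556484826, 1045.9762
[... 152 characters left out ...]
35375367399975, 0.005055540656393576], [0.4015945074360241, -0.6272474373010845, -0.6672949153083959], [-0.3540821855264734, 0.5656269692832581, -0.7447764345843874]], 't': [-517.4126574421302, -158.90781427137978, 1532.900661284668]}
{'fx': 325.19226210127806, 'fy': 325.19226210127806, 'cx': 278.5019443443822, 'cy': 209.67975450397478, 'tool_from_camera': array([[-1.04404532e-03, -9.61079762e-01, -2.76269075e-01,
         7.22876998e+01],
       [ 9.99999443e-01, -1.04660045e-03, -1.38192182e-04,
         4.53639948e-01],
       [-1.56329628e-04, -2.76269066e-01,  9.61080319e-01,
        -1.46546753e+02],
       [ 0.00000000e+00,  0.00000000e+00,  0.00000000e+00,
         1.00000000e+00]])}
```

View pics/top0.png

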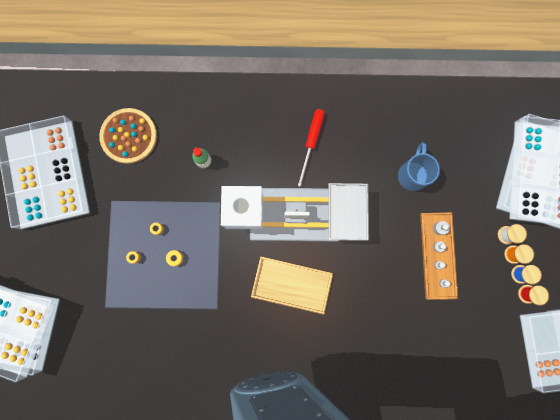

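View pics/scene0.png

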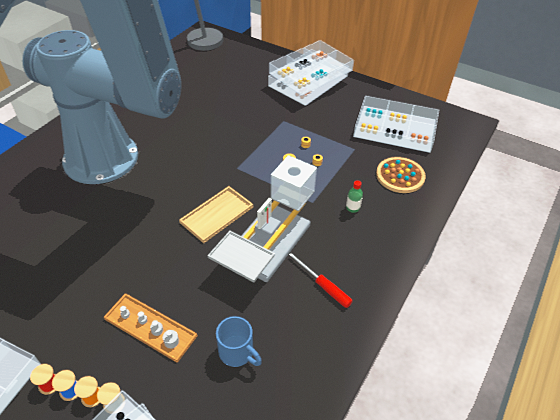

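The top view shows three beads on the felt at (157,229), (134,257) and (175,258), with the last one looking bigger. The gauge hole is at (241,206), the pan at (348,212), the weights in a column at (443,228) to (445,284), and the reject tray at (292,285).

```bash
cat > h.py <<'E'
import numpy as np, cv2
from plant import *
from scipy.spatial.transform import Rotation as Ro
def ray(n,uv,s=None):
    p=camera_params(n); u,v=uv
    if n!="wrist":
        R=np.array(p["R"]);t=np.array(p["t"])
        return -R.T@t, R.T@np.array([(u-p["cx"])/p["fx"],(v-p["cy"])/p["fy"],1])
    d=np.array([u-p["cx"],v-p["cy"]])/p["fx"];r=np.hypot(*d)
    c=np.array([*(d*(np.sin(r)/max(r,1e-9))),np.cos(r)])
    T=np.array(p["tool_from_camera"]);W=Ro.from_euler('xyz',s["eef_rot"]).as_matrix()
    return s["tool_pos"]+W@T[:3,3], W@T[:3,:3]@c
def at(n,uv,z,s=None):
    o,d=ray(n,uv,s); return o+d*(z-o[2])/d[2]
def proj(n,X):
    p=camera_params(n);c=np.array(p["R"])@X+p["t"];return p["fx"]*c[0]/c[2]+p["cx"],p["fy"]*c[1]/c[2]+p["cy"]
def blobs(m,a=20):
    n,l,st,c=cv2.connectedComponentsWithStats(m.astype(np.uint8)*255)
    return [(st[i],c[i]) for i in range(1,n) if st[i][4]>=a]
def tool(s,dW,ds=0):  # world shift -> row units
    W=Ro.from_euler('xyz',s["eef_rot"]).as_matrix(); return np.round(W.T@np.array(dW)/400,3)
def hsv(im): return cv2.cvtColor(im,cv2.COLOR_RGB2HSV).astype(int)
E
python3 - <<'E'
from h import *
np.set_printoptions(precision=1,suppress=True)
im=cv2.imread('pics/top0.png')[:,:,::-1].copy();H=hsv(im)
m=(H[:,:,0]>10)&(H[:,:,0]<35)&(H[:,:,1]>120)&(H[:,:,2]>90);m[:205]=0;m[310:]=0;m[:,:105]=0;m[:,220:]=0
for st,c in blobs(m):
    k=np.argwhere(m[st[1]:st[1]+st[3],st[0]:st[0]+st[2]])[:,::-1]+st[:2]
    (u,v),r=cv2.minEnclosingCircle(k.astype(np.float32)); print('bead',st,u,v,r,at('top',(u,v),18))
g=im[190:222,225:258].min(2);
for st,c in blobs(g<215,30): print('hole',st,c+[225,190],at('top',c+[225,190],163))
for nm,pts,z in [('plate',[(221,187),(262,186),(263,226),(222,227)],163),('pan',[(329,184),(368,184),(367,241),(329,240)],83),('rej',[(261,258),(332,273),(323,313),(251,297)],14),('wt',[(421,214),(451,212),(457,298),(427,299)],12),
 ('w',[(443,228),(441,246),(440,265),(445,284)],40),('glue',[(198,153)],100)]:
    P=np.array([at('top',p,z) for p in pts]);print(nm,P[:,:2].tolist() if 0 else P[:,:2],P.mean(0),np.linalg.norm(np.diff(P,axis=0),axis=1))
E
```

```text
bead [150 223  14  12 104] 156.38461303710938 228.0 6.690637111663818 [566.5 335.5  18. ]
bead [126 251  15  12 109] 133.0357208251953 257.0 7.0358076095581055 [495.6 388.4  18. ]
bead [166 250  17  16 187] 174.0 257.5 8.381627082824707 [495.8 289.8  18. ]
hole [  8   8  16  16 197] [240.4 205.5] [605.5 120.3 163. ]
plate [[644.5 162.6]
 [648.1  75.3]
 [562.5  71.5]
 [559.  157.9]] [603.5 116.8 163. ] [87.4 85.7 86.5]
pan [[ 669.6  -76.6]
 [ 671.  -167.1]
 [ 538.8 -163.7]
 [ 539.8  -76.9]] [ 604.8 -121.1   83. ] [ 90.5 132.2  86.9]
rej [[497.8  80.2]
 [464.3 -92. ]
 [369.2 -70.6]
 [404.4 102.3]] [433.9   5.   14. ] [175.4  97.5 176.4]
wt [[ 611.5 -311.2]
 [ 617.6 -385.3]
 [ 409.  -393.6]
 [ 405.6 -321.1]] [ 510.9 -352.8   12. ] [ 74.4 208.7  72.5]
w [[ 575.2 -354.3]
 [ 532.1 -348.3]
 [ 487.2 -344.7]
 [ 442.9 -355.3]] [ 509.3 -350.6   40. ] [43.5 45.1 45.6]
glue [[733.8 226.1]] [733.8 226.1 100. ] []
```

Call:
servo_tool:
  plan: [0.98,-0.07,0.14,0.125,0.98,-0.07,0.14,0.125,0.98,-0.07,0.14,0.125,0.98,-0.07,0.14,0.125,0.98,-0.07,0.14,0.125,0.98,-0.07,0.14,0.125,0.98,-0.07,0.14,0.125,0.98,-0.07,0.14,0.125,0.98,-0.07,0.14,0.125,0.98,-0.07,0.14,0.125,0.98,-0.07,0.14,0.125,0.98,-0.07,0.14,0.125]
  gripper: 0

```text
t: 1.3
tool_pos: [570.4, -356.4, 183.0]
eef_rot: [3.141, 0.0, -0.002]
ft_force: [-0.5, 0.4, -1.0]
finger_gap: 0.497
grip_force: 0.0
```

Run:
```python
from h import *
s=read_state();im=camera('wrist');cv2.imwrite('pics/w1.png',im[:,:,::-1])
print(s['t'],s['tool_pos'],s['eef_rot'])
```

```text
1.3 [ 570.42416916 -356.43329562  183.00847123] [ 3.14127599e+00  8.86513448e-05 -1.72961799e-03]
```

View pics/w1.png

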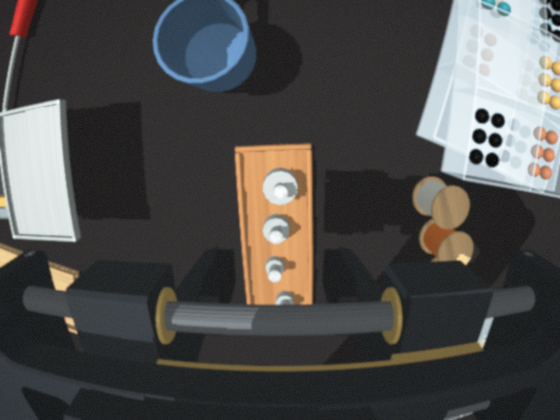

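The wrist view shows the weights in the tray: knob tops at about (282,190), (277,233), (274,266) and (286,298). The 200 g is at the far end, then 100, 50, 50.

Run:
```python
from h import *
np.set_printoptions(precision=1,suppress=True)
s=read_state();im=cv2.imread('pics/w1.png')[:,:,::-1]
g=im.min(2);m=g>105;m[:165]=0;m[255:]=0;m[:,:255]=0;m[:,:255]=0;m[:,300:]=0
for st,c in blobs(m,30): print(st,c)
for uv,z in [((283,189),48),((277,233),40),((275,266),35),((287,298),35)]: print(at('wrist',uv,z,s))
print(at('wrist',(280,188),30,s))
```

```text
[ 255  165   45   90 3138] [276.7 208.2]
[ 580.9 -360.6   48. ]
[ 536.6 -355.    40. ]
[ 499.4 -352.8   35. ]
[ 461.5 -365.2   35. ]
[ 577.9 -358.    30. ]
```

Call:
servo_tool:
  plan: [0.019,0.002,0.1,0,0.019,0.002,0.2,0,0.019,0.002,0.3,0,0.019,0.002,0.35,0,0.019,0.002,0.371,0,0.019,0.002,0.371,0,0.019,0.002,0.371,0]

```text
t: 2.05
tool_pos: [579.7, -357.4, 36.1]
eef_rot: [3.14, -0.002, -0.001]
ft_force: [0.4, -0.3, -0.2]
finger_gap: 0.499
grip_force: 0.0
```

Call:
servo_tool:
  plan: [0,0,0,0,0,0,0,0,0,0,0,0,0,0,0,0,0,0,0,0,0,0,0,0]
  gripper: -1

```text
t: 2.65
tool_pos: [579.4, -356.4, 34.7]
eef_rot: [3.141, -0.001, 0.0]
ft_force: [0.3, -0.4, 1.3]
finger_gap: 0.123
grip_force: 30.0
```

Call:
servo_tool:
  plan: [0,0,-0.12,0,0,0,-0.24,0,0.03,-0.12,-0.33,0,0.06,-0.24,-0.36,0,0.1,-0.36,-0.36,0,0.13,-0.48,-0.36,0,0.13,-0.59,-0.34,0,0.13,-0.59,-0.26,0,0.13,-0.59,-0.2,0,0.13,-0.59,-0.19,0,0.13,-0.59,-0.19,0,0.13,-0.59,-0.19,0]

```text
t: 3.85
tool_pos: [631.8, -120.9, 111.5]
eef_rot: [3.141, -0.001, -0.001]
ft_force: [-0.4, -1.0, -1.7]
finger_gap: 0.126
grip_force: 29.9
```

Run:
```python
from h import *
s=read_state();im=camera('wrist');cv2.imwrite('pics/w2.png',im[:,:,::-1])
print(s['t'],s['tool_pos'],s['ft_force'])
```

```text
3.85 [ 631.81180574 -120.85227682  111.50554061] [-0.40303791 -0.97779437 -1.67455106]
```

View pics/w2.png

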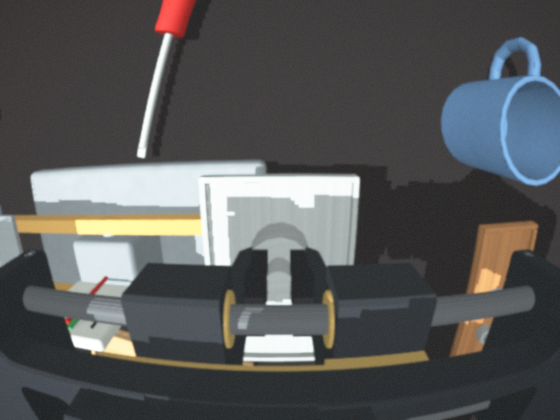

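The weight hangs over the middle of the pan at (280,270). I'll lower it with the sinking pan and release it.

Call:
servo_tool:
  plan: [0,0,0.01,0,0,0,0.02,0,0,0,0.03,0,0,0,0.04,0,0,0,0.047,0,0,0,0.047,0,0,0,0.047,0]

```text
t: 4.6
tool_pos: [631.3, -120.2, 91.7]
eef_rot: [3.141, -0.0, 0.0]
ft_force: [-0.1, -0.5, -0.1]
finger_gap: 0.12
grip_force: 30.0
```

Call:
servo_tool:
  plan: [0,0,0,0,0,0,0,0,0,0,0,0,0,0,-0.03,0,0,0,-0.08,0,0,0,-0.15,0,0,0,-0.22,0,0,0,-0.28,0]
  gripper: -0.4

```text
t: 5.4
tool_pos: [631.5, -120.2, 206.2]
eef_rot: [3.141, -0.002, 0.0]
ft_force: [0.6, 1.2, -0.4]
finger_gap: 0.304
grip_force: 0.0
```

Call:
servo_tool:
  plan: [-0.1,-0.1,-0.13,0,-0.1,-0.22,-0.13,0,-0.1,-0.34,-0.13,0,-0.1,-0.46,-0.13,0,-0.1,-0.595,-0.13,0,-0.1,-0.595,-0.13,0,-0.1,-0.595,-0.13,0,-0.1,-0.595,-0.13,0]
  gripper: 0.1

```text
t: 6.2
tool_pos: [591.2, 117.0, 255.8]
eef_rot: [3.141, -0.0, 0.0]
ft_force: [-0.1, -0.3, 0.5]
finger_gap: 0.55
grip_force: 0.0
```

Run:
```python
from h import *
np.set_printoptions(precision=1,suppress=True)
s=read_state();im=camera('wrist');t=camera('scene')
cv2.imwrite('pics/w3.png',np.hstack([im[:,100:460],t[120:330,180:390].repeat(2,0).repeat(2,1)])[:,:,::-1])
print(s['t'],s['tool_pos'],s['eef_rot'])
g=im.min(2).astype(np.uint8)
m=cv2.inRange(g,0,190)
c,_=cv2.findContours(m,cv2.RETR_LIST,cv2.CHAIN_APPROX_NONE)
for k in c:
    a=cv2.contourArea(k)
    if 400<a<12000 and len(k)>5:
        e=cv2.fitEllipse(k); print(a,np.array(e[0]),np.array(e[1]),at('wrist',e[0],180,s))
```

```text
6.2 [591.2 117.  255.8] [ 3.1 -0.   0. ]
622.0 [318.5 209.2] [20.  42.5] [600.1  88.4 180. ]
656.5 [392.8 166.3] [22.3 40.7] [632.   34.9 180. ]
421.5 [428.2 160.6] [19.4 31.2] [637.3   6.4 180. ]
9894.5 [273.1 190.1] [119.3 135.3] [614.  120.8 180. ]
2713.0 [477.3 147.8] [58.6 69.1] [649.7 -37.8 180. ]
3367.5 [367.4 127.9] [ 23.8 214.9] [658.7  55.3 180. ]
```

View pics/w3.png

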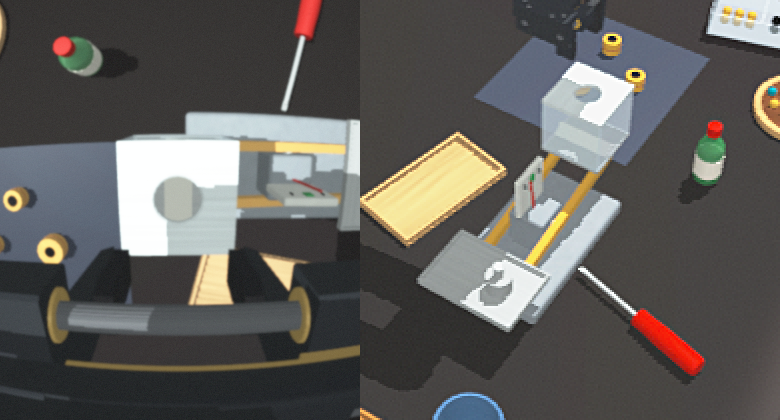

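The left panel shows the raised gauge with its hole at wrist pixel (278,199). The right panel shows the 200 g weight on the pan and the beam tilted toward the pan.

Run:
```python
from h import *
np.set_printoptions(precision=1,suppress=True)
s=read_state();w=cv2.imread('pics/w3.png')[:,:360]
c=w[165:235,145:212].min(2);print(c[35,::6],c[::6,33])
m=(c<(int(c[35,33])+200)//2+5)
for st,ce in blobs(m,200): 
    u=ce+[245,165];print(st,u,at('wrist',u,180,s),at('wrist',np.array([st[0]+st[2]/2-.5+245,st[1]+st[3]/2-.5+165]),180,s))
```

```text
[253 248 149 153 178 178 176 175 150 149 185 188] [254 254 191 178 177 178 177 179 178 178 187 189]
[   9   12   58   58 2548] [283.1 205.9] [602.7 112.9 180. ] [602.9 113.3 180. ]
```

Run:
```python
from h import *
np.set_printoptions(precision=1,suppress=True)
s=read_state();w=cv2.imread('pics/w3.png')[:,:360]
c=w[165:235,145:212].min(2)
m=cv2.morphologyEx((c<183).astype(np.uint8),cv2.MORPH_OPEN,np.ones((5,5)))
for st,ce in blobs(m,200):
    u=np.array([st[0]+st[2]/2-.5+245,st[1]+st[3]/2-.5+165]);print(st,ce+[245,165],at('wrist',ce+[245,165],180,s),at('wrist',u,180,s))
# plate corners full-image
for uv in [(217,141),(339,140),(337,254),(222,255)]: print(at('wrist',uv,180,s))
```

```text
[   9   13   50   46 1763] [278.5 200.1] [606.9 116.1 180. ] [606.6 116.1 180. ]
[649.1 158.2 180. ]
[649.6  74.4 180. ]
[565.   72.1 180. ]
[564.5 158.8 180. ]
```

Call:
servo_tool:
  plan: [-0.02,-0.12,0,0,-0.04,-0.24,0,0,-0.06,-0.36,0.04,0,-0.08,-0.48,0.1,0,-0.08,-0.545,0.2,0,-0.08,-0.545,0.25,0,-0.08,-0.545,0.25,0,-0.08,-0.545,0.25,0]
  gripper: 0.3

```text
t: 7.1
tool_pos: [559.9, 334.4, 155.7]
eef_rot: [3.141, 0.0, -0.002]
ft_force: [0.3, -0.4, 0.0]
finger_gap: 0.649
grip_force: 0.0
```

```bash
cat >> h.py <<'E'
def beads():
    s=read_state();im=camera('wrist');H=hsv(im)
    m=(H[:,:,0]>10)&(H[:,:,0]<35)&(H[:,:,1]>110)&(H[:,:,2]>80);m[290:]=0
    print(s['t'],s['tool_pos'].round(1))
    m=cv2.morphologyEx(m.astype(np.uint8),cv2.MORPH_CLOSE,np.ones((5,5)))
    for st,c in blobs(m,60):
        u=[st[0]+st[2]/2-.5,st[1]+st[3]/2-.5]
        L=at('wrist',(st[0]-.5,u[1]),20,s);R=at('wrist',(st[0]+st[2]-.5,u[1]),20,s);
        print(st,c.round(),'ctr',at('wrist',u,20,s).round(1),'wid',round(np.linalg.norm(L-R),1))
    return im,s
E
python3 - <<'E'
from h import *
im,s=beads();cv2.imwrite('pics/w4.png',im[:,:,::-1])
E
```

```text
7.1 [559.9 334.4 155.7]
[27  0 10 11 77] [32.  4.] ctr [782.5 601.2  20. ] wid 17.3
[149   0  59   8 238] [176.   3.] ctr [743.  423.6  20. ] wid 57.0
[ 61 104   9  12  89] [ 65. 110.] ctr [655.5 546.6  20. ] wid 12.1
[ 47 111   9  12  84] [ 51. 117.] ctr [650.8 566.3  20. ] wid 12.9
[ 66 122   9  12  86] [ 70. 127.] ctr [636.7 541.2  20. ] wid 11.9
[ 52 129   9  12  83] [ 56. 134.] ctr [631.5 560.8  20. ] wid 12.7
[ 71 140   9  12  84] [ 75. 145.] ctr [618.1 536.3  20. ] wid 11.7
[ 57 147   8  12  81] [ 60. 152.] ctr [612.5 556.5  20. ] wid 11.1
[263 174  31  30 284] [280. 187.] ctr [570.7 334.8  20. ] wid 27.5
[306 240  33  41 523] [324. 255.] ctr [500.7 292.8  20. ] wid 32.1
[215 244  24  34 402] [228. 256.] ctr [500.4 384.6  20. ] wid 23.5
```

View pics/w4.png

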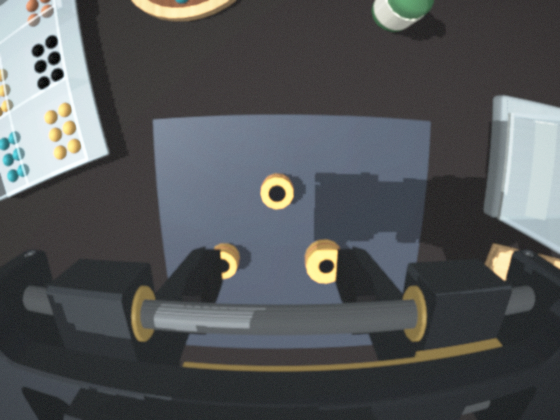

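The nearest bead's top ring is centred at about (277,192), with the other two at (228,258) and (324,260).

Call:
servo_tool:
  plan: [0.022,-0.002,0.1,0,0.022,-0.002,0.2,0,0.022,-0.002,0.28,0,0.022,-0.002,0.34,0,0.022,-0.002,0.365,0,0.022,-0.002,0.365,0,0.022,-0.002,0.365,0]

```text
t: 7.85
tool_pos: [569.8, 336.8, 11.8]
eef_rot: [-3.14, -0.003, -0.001]
ft_force: [-0.4, -0.2, -1.2]
finger_gap: 0.651
grip_force: 0.0
```

Call:
servo_tool:
  plan: [0,0,0,0,0,0,0,0,0,0,0,0,0,0,0,0,0,0,0,0]
  gripper: -1

```text
t: 8.35
tool_pos: [568.2, 336.8, 10.1]
eef_rot: [-3.141, -0.001, 0.0]
ft_force: [-0.3, -1.1, 4.3]
finger_gap: 0.316
grip_force: 30.0
```

Call:
servo_tool:
  plan: [0,0,-0.12,0,0,0,-0.24,0,0,0,-0.36,0,0.02,0.08,-0.48,0,0.04,0.2,-0.53,0,0.06,0.32,-0.53,0,0.08,0.44,-0.53,0,0.095,0.548,-0.52,0,0.095,0.548,-0.49,0,0.095,0.548,-0.48,0,0.095,0.548,-0.48,0,0.095,0.548,-0.48,0]

```text
t: 9.55
tool_pos: [605.5, 119.1, 201.4]
eef_rot: [-3.141, 0.001, 0.002]
ft_force: [0.1, 0.3, -0.5]
finger_gap: 0.319
grip_force: 30.0
```

Run:
```python
from h import *
np.set_printoptions(precision=1,suppress=True)
s=read_state();im=camera('wrist');print(s['t'],s['tool_pos'])
a=im[150:350,180:380].repeat(2,0).repeat(2,1)
t=camera('top')[150:250,200:300].repeat(4,0).repeat(4,1)
cv2.imwrite('pics/w5.png',np.hstack([a,t])[:,:,::-1])
```

```text
9.55 [605.5 119.1 201.4]
```

View pics/w5.png

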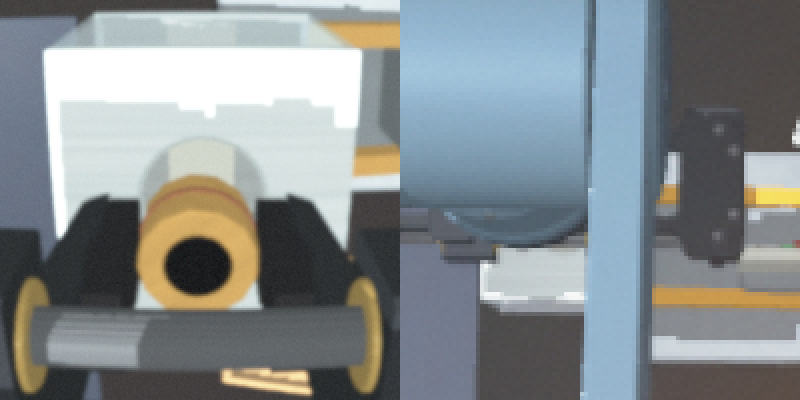

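Run:
```python
from h import *
np.set_printoptions(precision=1,suppress=True)
s=read_state();f=lambda x,y:(180+x/2,150+y/2)
for nm,p,z in [('hole top',f(201.5,137),180),('hole L',f(139,190),180),('hole R',f(264,190),180),('bead c',f(198.5,260),217),('beadL',f(137,260),217),('beadR',f(260,260),217),('beadbot',f(198.5,316),217),('beadtop',f(198.5,204),217)]: print(nm,at('wrist',p,z,s))
```

```text
hole top [624.9 117.9 180. ]
hole L [609.3 135.3 180. ]
hole R [609.3 100.3 180. ]
bead c [607.1 118.7 217. ]
beadL [607.  132.8 217. ]
beadR [607.  104.7 217. ]
beadbot [591.7 118.7 217. ]
beadtop [621.1 118.8 217. ]
```

Call:
servo_tool:
  plan: [0.003,0.003,0,0,0.003,0.003,0.01,0,0.003,0.003,0.02,0,0.003,0.003,0.026,0,0.003,0.003,0.03,0,0.003,0.003,0.034,0,0.003,0.003,0.038,0,0.003,0.003,0.041,0,0.003,0.003,0.041,0]

```text
t: 10.55
tool_pos: [607.0, 116.3, 184.9]
eef_rot: [3.142, 0.0, -0.0]
ft_force: [-0.1, -0.7, -1.1]
finger_gap: 0.319
grip_force: 30.0
```

Run:
```python
from h import *
s=read_state();im=camera('wrist')
cv2.imwrite('pics/w6.png',im[150:350,180:380].repeat(2,0).repeat(2,1)[:,:,::-1])
```

```text
(no output)
```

View pics/w6.png

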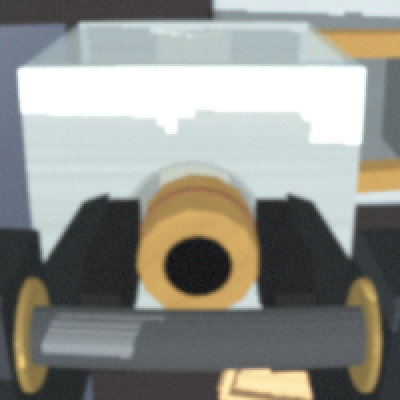

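Run:
```python
from h import *
np.set_printoptions(precision=1,suppress=True)
s=read_state();f=lambda x,y:(180+x/2,150+y/2)
for nm,p,z in [('hole top',f(196,160),180),('plate farL',f(20,68),180),('far R',f(366,68),180),('bead top/side edge',f(198,204),201),('bead bot',f(198,314),201)]: print(nm,at('wrist',p,z,s))
```

```text
hole top [625.4 116.6 180. ]
plate farL [648.9 159.5 180. ]
far R [648.8  75.3 180. ]
bead top/side edge [622.7 116.2 201. ]
bead bot [594.  116.2 201. ]
```

Call:
servo_tool:
  plan: [0,-0.002,0,0,0,-0.002,0,0,0,-0.002,0,0,0,-0.002,0,0]

```text
t: 11.0
tool_pos: [607.1, 117.1, 185.2]
eef_rot: [3.142, -0.0, 0.0]
ft_force: [0.3, 0.5, -0.5]
finger_gap: 0.319
grip_force: 30.0
```

Call:
servo_tool:
  plan: [0,0,0,0,0,0,0,0,0,0,0,0,0,0,0,0,0,0,-0.03,0,0,0,-0.1,0,0,0,-0.16,0,0,0,-0.16,0]
  gripper: -0.1

```text
t: 11.8
tool_pos: [609.5, 117.2, 254.4]
eef_rot: [3.142, -0.008, 0.0]
ft_force: [1.1, 0.5, -0.2]
finger_gap: 0.448
grip_force: 0.0
```

Run:
```python
from h import *
s=read_state();im=camera('wrist')[100:310,140:420];t=camera('scene')[130:235,240:380].repeat(2,0).repeat(2,1)
print(s['t'],s['tool_pos'])
cv2.imwrite('pics/w7.png',np.hstack([im,t])[:,:,::-1])
```

```text
11.8 [609.5154461  117.1828867  254.42655798]
```

View pics/w7.png

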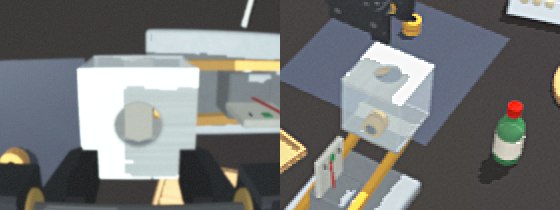

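The scene crop at (375,122) shows the first bead inside the box. Next is the second small bead.

Call:
servo_tool:
  plan: [-0.03,-0.12,0,0,-0.08,-0.24,0,0,-0.14,-0.36,0.0,0,-0.2,-0.48,0.06,0,-0.26,-0.6,0.14,0,-0.3,-0.67,0.22,0,-0.3,-0.67,0.235,0,-0.3,-0.67,0.235,0,-0.3,-0.67,0.235,0,-0.3,-0.67,0.235,0]
  gripper: 0.2

```text
t: 12.9
tool_pos: [488.5, 384.3, 156.2]
eef_rot: [-3.141, -0.002, -0.001]
ft_force: [-0.2, -0.4, 0.6]
finger_gap: 0.601
grip_force: 0.0
```

Run:
```python
from h import *
im,s=beads();cv2.imwrite('pics/w8.png',im[100:310,140:420,::-1])
H=hsv(im);
for st,c in blobs((H[:,:,2]<45)&(np.indices(H.shape[:2])[0]<255)&(np.indices(H.shape[:2])[0]>100),15):
    if st[4]<400: print('dark',st,c,at('wrist',c,25,s).round(1))
```

```text
12.9 [488.5 384.3 156.2]
[ 30   0  10  27 164] [35. 14.] ctr [700.2 646.2  20. ] wid 16.9
[17 11 10 10 74] [22. 16.] ctr [703.3 667.7  20. ] wid 18.2
[19 25  9 11 77] [23. 30.] ctr [684.2 662.8  20. ] wid 15.9
[100  28  12  13 100] [105.  34.] ctr [653.3 548.1  20. ] wid 14.0
[83 37 11 12 96] [89. 43.] ctr [648.3 568.4  20. ] wid 13.7
[104  46  11  13  98] [109.  52.] ctr [634.1 543.3  20. ] wid 12.6
[87 54 11 13 98] [92. 60.] ctr [629.3 562.9  20. ] wid 13.4
[108  64  11  13  97] [114.  70.] ctr [615.6 538.6  20. ] wid 12.3
[91 72 11 13 98] [96. 78.] ctr [610.5 557.9  20. ] wid 13.1
[ 359  170   43   43 1063] [379. 192.] ctr [497.5 291.   20. ] wid 42.3
[259 173  31  29 277] [277. 185.] ctr [500.8 388.5  20. ] wid 27.6
dark [ 36 101  78  34 283] [ 74.71378092 116.46289753] [575.5 581.5  25. ]
dark [377 187  13  13 132] [383.03787879 193.06818182] [496.7 289.6  25. ]
dark [206 250  17   5  55] [214.6        252.58181818] [439.3 444.8  25. ]
dark [334 250  18   5  59] [342.45762712 252.47457627] [439.2 324.4  25. ]
```

Call:
servo_tool:
  plan: [0.029,-0.01,0.1,0,0.029,-0.01,0.2,0,0.029,-0.01,0.28,0,0.029,-0.01,0.34,0,0.029,-0.01,0.363,0,0.029,-0.01,0.363,0,0.029,-0.01,0.363,0]

```text
t: 13.65
tool_pos: [500.3, 389.3, 11.7]
eef_rot: [-3.14, -0.002, -0.001]
ft_force: [-0.4, -0.2, 0.5]
finger_gap: 0.599
grip_force: 0.0
```

Call:
servo_tool:
  plan: [0,0,0,0,0,0,0,0,0,0,0,0,0,0,0,0,0,0,0,0]
  gripper: -1

```text
t: 14.15
tool_pos: [499.2, 389.3, 10.8]
eef_rot: [-3.141, -0.001, 0.0]
ft_force: [-0.2, -1.1, 6.2]
finger_gap: 0.315
grip_force: 30.0
```

Call:
servo_tool:
  plan: [0,0,-0.12,0,0,0,-0.24,0,0,0.04,-0.36,0,0.04,0.14,-0.48,0,0.1,0.26,-0.53,0,0.16,0.38,-0.53,0,0.22,0.5,-0.53,0,0.268,0.62,-0.53,0,0.268,0.68,-0.53,0,0.268,0.68,-0.49,0,0.268,0.68,-0.475,0,0.268,0.68,-0.475,0]

```text
t: 15.35
tool_pos: [604.3, 118.0, 197.9]
eef_rot: [-3.141, 0.004, 0.001]
ft_force: [-0.5, -0.1, -2.2]
finger_gap: 0.313
grip_force: 30.0
```

Run:
```python
from h import *
s=read_state();im=camera('wrist');print(s['t'],s['tool_pos'])
cv2.imwrite('pics/w9.png',im[150:350,180:380].repeat(2,0).repeat(2,1)[:,:,::-1])
```

```text
15.35 [604.30454532 117.96827819 197.85599231]
```

View pics/w9.png

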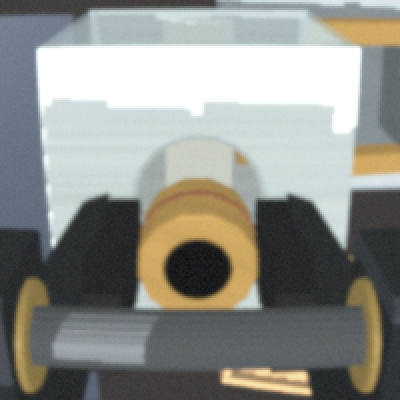

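The second bead is above the hole, with its dark centre at (198,269) in the crop. It sits about 1 mm further back than the first did, so I'll shift slightly and lower it.

Call:
servo_tool:
  plan: [0.003,0,0,0,0.003,0,0.01,0,0.003,0,0.02,0,0.003,0,0.026,0,0.003,0,0.03,0,0.003,0,0.034,0,0.003,0,0.037,0,0.003,0,0.037,0,0.003,0,0.037,0,0.003,0,0.037,0]

```text
t: 16.4
tool_pos: [607.2, 117.1, 185.3]
eef_rot: [-3.142, -0.0, 0.0]
ft_force: [-0.4, -0.3, -1.0]
finger_gap: 0.319
grip_force: 30.0
```

Call:
servo_tool:
  plan: [0,0,0,0,0,0,0,0,0,0,0,0,0,0,0,0,0,0,-0.03,0,0,0,-0.1,0,0,0,-0.16,0,0,0,-0.16,0,0,0,-0.16,0,0,0,-0.16,0,0,0,-0.16,0,0,0,-0.16,0]
  gripper: -0.1

```text
t: 17.6
tool_pos: [606.6, 117.1, 247.9]
eef_rot: [3.142, 0.002, 0.0]
ft_force: [0.4, -1.0, 0.2]
finger_gap: 0.446
grip_force: 0.0
```

Run:
```python
from h import *
s=read_state();im=camera('wrist')[100:310,140:420];t=camera('scene')[150:255,220:360].repeat(2,0).repeat(2,1)
print(s['t'],s['tool_pos'])
cv2.imwrite('pics/w10.png',np.hstack([im,t])[:,:,::-1])
```

```text
17.6 [606.55048063 117.08974889 247.91619992]
```

View pics/w10.png

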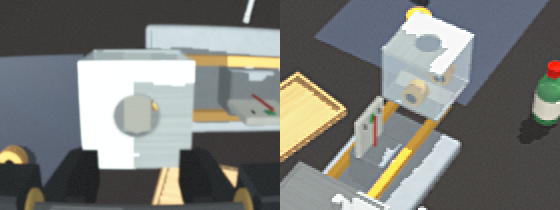

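Both small beads are in the box, at (412,92) and behind it at (440,72). Now the large bead.

Call:
servo_tool:
  plan: [-0.06,-0.1,0,0,-0.14,-0.22,0,0,-0.22,-0.34,0.05,0,-0.3,-0.432,0.12,0,-0.3,-0.432,0.2,0,-0.3,-0.432,0.24,0,-0.3,-0.432,0.24,0,-0.3,-0.432,0.24,0]
  gripper: 0.4

```text
t: 18.5
tool_pos: [487.5, 289.9, 153.6]
eef_rot: [-3.142, -0.0, 0.0]
ft_force: [0.9, 0.7, 1.0]
finger_gap: 0.697
grip_force: 0.0
```

```bash
python3 - <<'E' | grep -v ' 1[0-9]\.[0-9]$'
from h import *
im,s=beads();p=camera_params('top')
t=camera('top');H=hsv(t)
a=[proj('top',np.array(q)) for q in [(606,-60,100),(606,60,100)]];print(a)
cv2.imwrite('pics/t11.png',np.hstack([t[170:250,210:380].repeat(3,0).repeat(3,1)])[:,:,::-1])
E
```

```text
18.5 [487.5 289.9 153.6]
[ 18  45  20  19 147] [27. 55.] ctr [651.3 555.7  20. ] wid 33.2
[ 20  61  20  19 147] [30. 71.] ctr [632.5 551.7  20. ] wid 32.4
[ 23  77  20  19 135] [33. 87.] ctr [614.1 546.8  20. ] wid 31.7
[262 168  39  40 151] [285. 177.] ctr [499.8 287.8  20. ] wid 34.4
[(np.float64(322.4403599519505), np.float64(210.1959727618916)), (np.float64(269.4128173215903), np.float64(209.376204087877))]
```

View pics/t11.png

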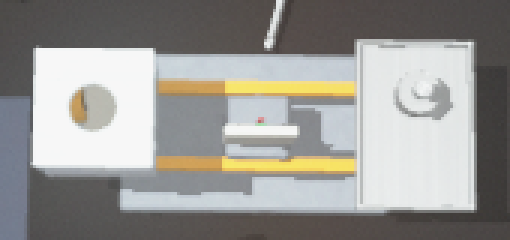

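The top crop shows the pointer tip (260,121) near the middle of the dial (260,130), so the beam is about level. Grasping the large bead next.

Call:
servo_tool:
  plan: [0.024,0.002,0.1,0,0.024,0.002,0.2,0,0.024,0.002,0.28,0,0.024,0.002,0.34,0,0.024,0.002,0.36,0,0.024,0.002,0.36,0,0.024,0.002,0.36,0]

```text
t: 19.3
tool_pos: [498.3, 289.4, 10.9]
eef_rot: [-3.141, -0.003, -0.0]
ft_force: [0.6, -0.1, -0.4]
finger_gap: 0.702
grip_force: 0.0
```

Call:
servo_tool:
  plan: [0,0,0,0,0,0,0,0,0,0,0,0,0,0,0,0,0,0,0,0]
  gripper: -1

```text
t: 19.8
tool_pos: [497.2, 289.3, 9.9]
eef_rot: [-3.141, -0.001, 0.0]
ft_force: [-1.0, -1.8, 6.6]
finger_gap: 0.417
grip_force: 30.0
```

Call:
servo_tool:
  plan: [0,0,-0.12,0,-0.03,0.06,-0.24,0,-0.08,0.18,-0.3,0,-0.12,0.3,-0.3,0,-0.158,0.42,-0.3,0,-0.158,0.54,-0.3,0,-0.158,0.66,-0.28,0,-0.158,0.71,-0.18,0,-0.158,0.71,-0.08,0,-0.158,0.71,-0.03,0,-0.158,0.71,-0.016,0,-0.158,0.71,-0.015,0]

```text
t: 21.0
tool_pos: [432.6, 5.2, 14.8]
eef_rot: [-3.141, 0.003, 0.0]
ft_force: [0.4, 0.2, -1.8]
finger_gap: 0.422
grip_force: 30.0
```

Call:
servo_tool:
  plan: [0,0,0,0,0,0,0,0,0,0,0,0,0,0,-0.02,0,0,0,-0.1,0,-0.1,0,-0.2,0,-0.2,0,-0.3,0,-0.2,0,-0.4,0,-0.2,0,-0.4,0]
  gripper: 0.1

```text
t: 21.9
tool_pos: [356.2, 4.2, 181.7]
eef_rot: [3.137, -0.013, 0.0]
ft_force: [0.0, -1.1, -0.5]
finger_gap: 0.554
grip_force: 0.0
```

Run:
```python
from h import *
t=camera('top');S=camera('scene');print(read_state()['t'],read_state()['tool_pos'])
a=cv2.resize(t[150:330,200:380],None,fx=2.2,fy=2.2);b=cv2.resize(S[140:300,180:340],(396,396))
cv2.imwrite('pics/f12.png',np.hstack([a,b])[:,:,::-1])
```

```text
22.0 [354.57148293   4.74267359 177.13354253]
```

View pics/f12.png

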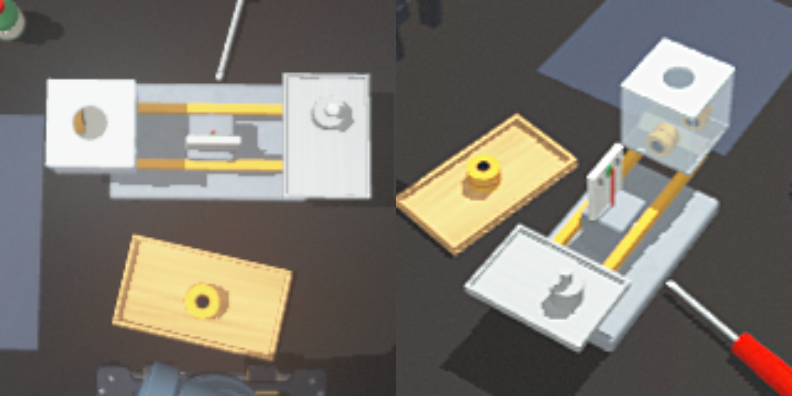

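The large bead lies in the reject tray and both good beads are in the box. I'll measure the beam tilt from the red pointer and green band.

Run:
```python
from h import *
np.set_printoptions(precision=1,suppress=True)
S=camera('scene');H=hsv(S);o,l=np.indices(H.shape[:2])
reg=(o>190)&(o<235)&(l>250)&(l<285)
red=reg&((H[:,:,0]<8)|(H[:,:,0]>172))&(H[:,:,1]>110)
grn=reg&(H[:,:,0]>40)&(H[:,:,0]<85)&(H[:,:,1]>90)
def X(uv,x):
    o_,d=ray('scene',uv);return o_+d*(x-o_[0])/d[0]
for n,m in(('red',red),('grn',grn)):
    k=np.argwhere(m)[:,::-1];P=np.array([X(q,612) for q in k]);print(n,len(k),k.mean(0));
    if n=='red':
        f=np.polyfit(P[:,2],P[:,1],1);print('slope dy/dz',f[0]);print(P[np.argsort(P[:,2])][:, 1:])
    else: print(P[:,1:])
cv2.imwrite('pics/f13.png',cv2.resize(S[185:245,240:300],(600,600),interpolation=cv2.INTER_CUBIC)[:,:,::-1])
```

```text
red 15 [267. 215.]
slope dy/dz -0.0011558143090428798
[[-13.7  96.6]
 [-13.7 100.4]
 [-13.7 104.1]
 [-13.7 107.9]
 [-13.7 111.6]
 [-13.7 115.3]
 [-13.7 119. ]
 [-13.7 122.7]
 [-13.7 126.4]
 [-13.7 130.1]
 [-13.7 133.7]
 [-13.7 137.3]
 [-13.7 140.9]
 [-13.7 144.5]
 [-13.8 148.1]]
grn 7 [265.4 208.9]
[[-18.2 155.7]
 [-22.5 156.3]
 [-18.2 152.2]
 [-22.5 152.7]
 [-18.2 148.6]
 [-22.6 149.2]
 [-22.6 145.7]]
```

View pics/f13.png

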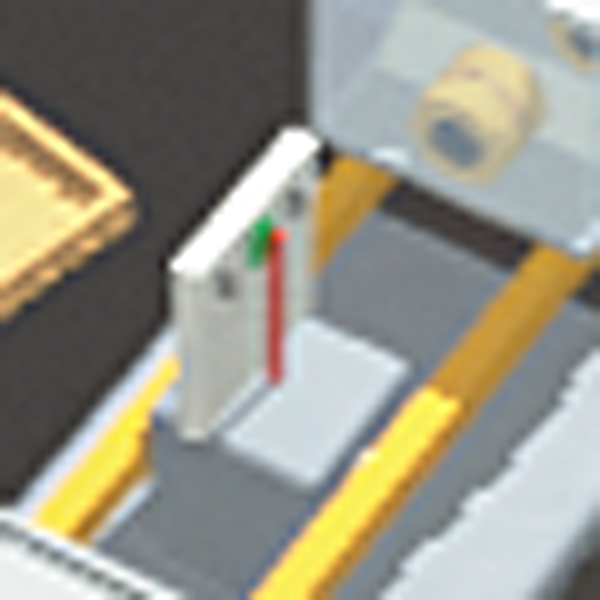

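The pointer stands vertical at crop x≈275 next to the green patch at (262,240). I'll check the slope at sub-pixel level.

Run:
```python
from h import *
S=np.mean([camera('scene').astype(float) for _ in range(8)],0)
rows=np.arange(210,222);cols=np.arange(263,272)
w=np.clip(S[210:222,263:272,0]-S[210:222,263:272,1]-8,0,None)
c=(w*cols).sum(1)/w.sum(1);print(c.round(2))
f=np.polyfit(rows,c,1)
a=np.array([proj('scene',np.array([612,-13.7,z])) for z in (100,140)]);v=(a[1]-a[0])
for th in(-.08,-.05,-.025,0,.025,.05,.08):
    b=np.array([proj('scene',np.array([612,-13.7-np.sin(th)*h,100+np.cos(th)*h])) for h in(0,40)]);d=b[1]-b[0];print(th,round(d[0]/d[1],4))
print('meas',f[0])
for r in (205,207,209,211): print(S[r,260:272].round().astype(int).tolist())
print(read_state()['t'])
```

```text
[267.74 267.64 267.04 267.07 267.1  267.08 267.07 267.08 267.03 266.98
 266.96 266.98]
-0.08 -0.0625
-0.05 -0.0404
-0.025 -0.0212
0 -0.001
0.025 0.0203
0.05 0.0426
0.08 0.0711
meas -0.052518828303486
[[57, 53, 52], [72, 71, 69], [221, 225, 213], [255, 255, 255], [255, 254, 255], [255, 255, 255], [231, 232, 227], [175, 179, 171], [160, 163, 157], [109, 114, 112], [147, 144, 131], [195, 166, 119]]
[[160, 162, 154], [255, 255, 255], [255, 255, 255], [255, 255, 255], [249, 243, 244], [122, 185, 135], [41, 175, 88], [144, 160, 141], [185, 182, 180], [175, 185, 181], [183, 186, 174], [194, 167, 121]]
[[255, 255, 255], [255, 255, 255], [251, 252, 249], [176, 175, 170], [147, 165, 150], [60, 142, 90], [73, 108, 47], [152, 58, 38], [178, 142, 141], [177, 192, 187], [176, 180, 169], [175, 151, 112]]
[[255, 255, 255], [201, 206, 198], [172, 175, 169], [184, 184, 179], [151, 171, 154], [103, 161, 124], [156, 140, 118], [186, 78, 75], [178, 144, 139], [180, 192, 188], [182, 181, 169], [182, 154, 109]]
22.45
```

Run:
```python
from h import *
A=cv2.imread('pics/scene0.png')[:,:,::-1].astype(float);S=np.mean([camera('scene').astype(float) for _ in range(4)],0)
cols=np.arange(264,270)
for I in(A,S):
    w=np.clip(I[208:223,264:270,0]-I[208:223,264:270,1]-12,0,None);print(((w*cols).sum(1)/w.sum(1)).round(2))
g=lambda I:I.mean(2).astype(np.float32)
T=lambda r0,r1,c0,c1:cv2.matchTemplate(cv2.resize(g(S)[r0-8:r1+8,c0-8:c1+8],None,fx=4,fy=4,interpolation=cv2.INTER_CUBIC),cv2.resize(g(A)[r0:r1,c0:c1],None,fx=4,fy=4,interpolation=cv2.INTER_CUBIC),cv2.TM_CCOEFF_NORMED)
for n,b in(('plate',(155,184,268,322)),('panleft',(228,262,205,235)),('dial',(196,212,255,275)),('tray',(185,240,180,250))):
    m=cv2.minMaxLoc(T(*b));print(n,m[1],np.array(m[3])/4-8)
for th in(-.05,.05):
  for y,x in((75,565),(-165,540)):
    z=163 if y>0 else 85;dz=th*y
    print(th,y,np.subtract(proj('scene',np.array([x,y,z+dz])),proj('scene',np.array([x,y,z]))))
```

```text
[267.4  267.23 267.22 267.14 267.04 267.08 267.11 267.1  267.06 267.07
 267.04 266.98 266.97 267.   267.03]
[267.4  267.22 267.2  267.15 267.06 267.08 267.11 267.08 267.08 267.09
 267.03 266.99 266.98 266.98 267.03]
plate 0.9600812792778015 [0. 0.]
panleft 0.9994134902954102 [0. 0.]
dial 0.9996004700660706 [0. 0.]
tray 0.9666199684143066 [0. 0.]
-0.05 75 [-0.00826789  1.07980422]
-0.05 -165 [-0.31231453 -2.11697094]
0.05 75 [ 0.0083048  -1.08462535]
0.05 -165 [0.30909261 2.09513169]
```

The pointer and pan match the first picture, where the beam was level, to within a quarter of a pixel. The arm is clear, so I'm handing in.

```bash
python3 -c "
from plant import *
print(finish_job())"
```

```text
the job is handed in; nothing more can be done
None
```

I handed the job in after about 23 s of robot time: the two right-size beads are in the gauge box, the one oversize bead is in the reject tray, and the 200 g weight alone on the pan levels the beam (no judge result was returned).

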